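# Log the portion and hold out the dish

## Robot

A 6-joint arm with a two-finger parallel gripper is mounted at the origin on the work surface. World frame = base frame: x ahead of the robot, y to its left, z up, the work surface at z = 0. Lengths are in m, angles in degrees, forces in N, time in s.
With the tool pointing down it reaches from about 0.25 to 0.725 m from the base axis. Payload 9.7 kg.
Tool frame: the origin (TCP) lies between the finger pads; the fingertips stand 11 mm ahead of it and the grasp point (between the pads) lies 8 mm behind it; z points along the fingers, y is the direction in which the jaws open and shut (so a half turn about z gives the same grasp; the last joint's range is limited). The gripper opens to 85 mm and grips with 20 to 120 N. Pads are 22 mm wide; open, the fingers measure 114 mm over their backs; the gripper's body (76 mm by 85 mm) begins 54 mm behind the grasp point. The pads swing forward as they close: fully open they stand 13 mm farther back than shut.
Start: joints at [-66.692, 4.979, 10.078, 95.1, 0, 90], TCP at [0.218, -0.505, 0.242] pointing down, gripper open.
Joint ranges: [-179.16, 179.16], [-48.56, 103.87], [-65.8, 70.77], [-126.05, 130.52], [-82.76, 87.17], [-180, 180]. Speed limits (degrees/s): [127.2, 127.2, 147.25, 180, 180, 180].

## Interface

Orientations are given as [roll, pitch, yaw] about the fixed x, y, z axes, in that order (R = Rz(yaw) Ry(pitch) Rx(roll)).
In Python, from workcell import bot gives the robot as it stands.
- The arm moves only by the tool play_rows, never from a script. Its argument "targets" is a list of rows, each an object of numbers: "fingers": the gripper command: -1 is shut, 1 is fully open, values between are in proportion; "x", "y", "z": the shift along the tool's x, y, z in m; "wx", "wy", "wz": the turn, a rotation vector about the tool's x, y, z in degrees. In form: [{"fingers": .., "x": .., "y": .., "z": .., "wx": .., "wy": .., "wz": ..}, ...]. A call has 1 to 20 rows; each row is the pose to reach, as a shift and turn from the pose commanded when the call began, along the tool's axes at that moment; what a row does not reach only later rows make up. A row lasts 1/12 s, in which the tool goes at most 41.7 mm and 7.16 degrees, less where a joint would pass 70% of its speed; a pose out of reach is approached as far as the arm can. A call with a gripper value outside its range is refused whole. The fingers move at their own pace and stop on an object; "grip_force" is the grip in N (left out, the last holds). Time passes only in rows, so rows that repeat a pose let the fingers close. It gives the time, the measured TCP pose, the force and the opening at its end, in the units of the state.
- bot.get_obs(): the state, without advancing time (a new reading comes with each control period).
- bot.camera(name): name is "scene" or "top"; returns (picture, depth): 420x560x3 uint8, blue, green, red; 420x560 float32, m along the optical axis (not along the pixel's ray), 0 where there is no reading.
- bot.get_calibration(name): a dict with "fx", "fy", "cx", "cy" (pixels), "distortion" ([k1, k2, p1, p2, k3] as OpenCV has them; the pictures are not rectified), "camera_from_world" (4x4, takes a point from world to camera coordinates). Camera axes: x right, y down, z forward; pixel columns grow to the right and rows downward; lengths in m; the calibration is good to about 2 mm. A picture is of the moment at which its call begins. get_calibration takes no time and is no camera call.
- bot.job_done(): hands the job in, once; it reports no verdict.
Trained networks look in the newest picture that a camera, given by its name, has taken for a name from the list of things; names that differ only in an ending like _2 or _b are one class to them, and where a whole thing is asked for, a point or a joint stands for the part that bears it (a point fixed in the world has none). Each returns a list of dicts, best first, with "confidence" (0 to 1); they miss things now and then, are a little off and sometimes report something else, mostly with a low value. They report only what shows in the picture. A call takes as long as a camera call.
- bot.look_for(query, camera): "extent" ([left, top, right, bottom] in pixels, round what is visible of it).
- bot.outline_of(query, camera): "region" (420x560 bool, what is visible of it) and "extent" ([left, top, right, bottom] in pixels, round what is visible of it).
- bot.place_of(query, camera): "point" ([row, column] in pixels: a listed point, or the origin of a listed thing).
The state is a dict: "time": time; "q": joint angles; "qd": joint speeds; "joint_efforts": joint torques, N m; "ee_pos": TCP position; "tcp_rot": TCP orientation; "wrist_force": force on the tool from outside, world axes, zero at the start; "torque": the same for the moment, N m; "opening": finger opening in m.
Only numpy, scipy, OpenCV 4.12 (cv2) and the standard library are available. Lean on these libraries where they do the work, as an engineer would, in place of code of your own. Each camera call takes 0.05 s, during which the arm holds its last target.

## Task

On the portion scale, press the green, then the yellow, then the blue key, one at a time and each fully down, to log the weight of the tangerine in the dish. Then lift the dish by its wooden grip, carry it over to the wooden board and give it a quarter turn anticlockwise (seen from above), so that its red tab is above the red mark on the board, keeping the dish level and the tangerine loose in its middle, untouched by the robot. Finish while still holding the dish, level and still, about a hand's width (5 to 14 cm) above the middle of the board, with the flask, jar, mug and can left where they stand.

Things in the scene. Friction and masses are not known exactly. Their poses are not given: they have to be found in the camera images.
- scale: Grey kitchen portion scale, fixed, box 285 x 210 x 34 mm, with a round steel pan (diameter 156) whose top is 46 mm above the table. Origin: on the table, under the middle of the pan. Its own -x side carries the keys (170 mm from the pan's middle), roughly towards the robot.
- key_green_top (a point): Middle of the top face of the green round spring key (diameter 26 mm) on the scale's near strip. The three keys stand 55 mm apart in a row, in any order of colour; each is pressed straight down.
- key_yellow_top (a point): Middle of the top face of the yellow round spring key (diameter 26 mm) on the scale's near strip. The three keys stand 55 mm apart in a row, in any order of colour; each is pressed straight down.
- key_blue_top (a point): Middle of the top face of the blue round spring key (diameter 26 mm) on the scale's near strip. The three keys stand 55 mm apart in a row, in any order of colour; each is pressed straight down.
- key_green (a joint): Travel of the green key: 0 up, 0.006 m fully down (takes about 4 N); it springs back.
- key_yellow (a joint): Travel of the yellow key: 0 up, 0.006 m fully down (takes about 4 N); it springs back.
- key_blue (a joint): Travel of the blue key: 0 up, 0.006 m fully down (takes about 4 N); it springs back.
- dish_grip (a point): Centre of the blue dish's wooden grip: bar 18 mm thick (dish x), 64 long (dish y), 22 high, atop a thin wire arch, over the dish's middle, 118 mm above its underside 61 above the tangerine. Dish axes: z up, red tab on -x. Dish: 190 mm across, rim 27 mm high, shallow inside; 0.4 kg with fruit, hangs balanced. It starts on the scale's pan.
- dish_middle (a point): Middle of the dish's inner floor, 7 mm above its underside and 111 mm under the grip's centre.
- dish_tab (a point): Middle of the red tab at the dish's rim, 110 mm from the dish's axis on its -x side.
- fruit_centre (a point): Centre of the tangerine, an orange ball of 50 mm diameter, about 75 g, loose in the middle of the dish; it can roll. Its centre rests 25 mm above the inner floor. (Its axes turn as it rolls.)
- board_middle (a point): Middle of the top face of the wooden serving board, fixed, 240 x 240 x 14 mm, lying on the table beside the scale. Axes: z up; the red mark lies on its -y side.
- board_mark (a point): The red mark on the board's top face, at the edge away from the scale, 110 mm from the board's middle along the board's -y.
- flask: Orange vacuum flask with steel cap, diameter 80, height 270 mm, standing loose; leave alone. Origin: centre of its underside.
- jar: White jar with red lid, diameter 72, height 120 mm, loose; leave alone. Origin: centre of its underside.
- mug: White mug, diameter 80, height 85 mm, loose; leave alone. Origin: centre of its underside.
- can: Metal can with paper label, diameter 66, height 80 mm, loose; leave alone. Origin: centre of its underside.

How it is judged:
By the outcome, as a careful person would: the job done as asked, in the order asked, and still so for the second after the job is handed in, while the arm keeps its last pose, push and grip.
It also fails if it takes over 72 s, if anything falls off the work surface, if the arm or the gripper's body presses on something with over 40 N, if the wrist force passes 120 N, or if a joint passes its speed limit or range.

## Working session

There is one attempt and no reset: what is moved stays moved. The work goes in short steps, Python scripts to look and compute and a tool call to move; the robot and the scene stay as the last step left them, time stands still between calls to the robot, and variables do not carry over. Pictures are saved under pics/ and viewed, and the job is handed in when it is done.

Besides the shell and the picture viewer there is one more tool, called after ">>>" as name(argument=value, ...), one argument or row to a line, values as JSON. play_rows: Moves the arm, as the interface text tells. Its arguments: {"type":"object","properties":{"targets":{"type":"array","items":{"type":"object","properties":{"fingers":{"type":"number"},"x":{"type":"number"},"y":{"type":"number"},"z":{"type":"number"},"wx":{"type":"number"},"wy":{"type":"number"},"wz":{"type":"number"}}}},"grip_force":{"type":"number"}},"required":["targets"]}

```bash
mkdir -p pics; cat > h.py <<'E'
import numpy as np, cv2
from workcell import bot
def pix2world(cam,depth_or_z,rc,z=None,depth=None):
    c=bot.get_calibration(cam);K=np.array([[c['fx'],0,c['cx']],[0,c['fy'],c['cy']],[0,0,1.]])
    p=cv2.undistortPoints(np.array([[[rc[1],rc[0]]]],float),K,np.array(c['distortion'],float))[0,0]
    T=np.linalg.inv(np.array(c['camera_from_world']));d=T[:3,:3]@np.array([p[0],p[1],1.]);o=T[:3,3]
    if z is not None: return o+d*(z-o[2])/d[2]
    return o+d*depth
def proj(cam,P):
    c=bot.get_calibration(cam);K=np.array([[c['fx'],0,c['cx']],[0,c['fy'],c['cy']],[0,0,1.]])
    T=np.array(c['camera_from_world']);r,_=cv2.Rodrigues(T[:3,:3])
    return cv2.projectPoints(np.array(P,float).reshape(-1,1,3),r,T[:3,3],K,np.array(c['distortion'],float))[0][:,0]
E
python3 - <<'E'
from h import *
for n in('scene','top'):
    im,d=bot.camera(n);cv2.imwrite(f'pics/{n}0.png',im);np.save(f'{n}0.npy',d)
    c=bot.get_calibration(n);T=np.linalg.inv(np.array(c['camera_from_world']));print(n,T[:3,3].round(3),T[:3,2].round(3),c['fx'])
    for q in ['key_green_top','key_yellow_top','key_blue_top','dish_grip','dish_middle','dish_tab','fruit_centre','board_middle','board_mark','scale','flask','jar','mug','can']:
        r=bot.place_of(q,n)
        zs={'key_green_top':.037,'key_yellow_top':.037,'key_blue_top':.037,'dish_grip':.164,'dish_middle':.053,'dish_tab':.07,'fruit_centre':.078,'board_middle':.014,'board_mark':.014}.get(q,0)
        for e in r[:2]:
            p=e['point'];dd=d[int(np.clip(p[0],0,419)),int(np.clip(p[1],0,559))]
            print(q,np.round(e['confidence'],2),np.round(p,1),'byz',pix2world(n,0,p,z=zs).round(4),'bydepth',pix2world(n,0,p,depth=dd).round(3))
print(bot.get_obs())
E
```

```text
scene [1.176 0.516 1.32 ] [-0.45  -0.365 -0.815] 471.9955500725682
key_green_top 0.54 [228.5 304.8] byz [0.4679 0.0389 0.037 ] bydepth [0.476 0.045 0.052]
key_yellow_top 0.49 [219.1 289.6] byz [ 0.4692 -0.0229  0.037 ] bydepth [ 0.477 -0.017  0.051]
key_blue_top 0.56 [238.2 317. ] byz [0.4735 0.0921 0.037 ] bydepth [0.484 0.099 0.056]
key_blue_top 0.43 [225.8 217.2] byz [ 0.6371 -0.1928  0.037 ] bydepth [ 0.627 -0.206  0.012]
dish_grip 0.57 [249.  270.9] byz [0.654  0.0523 0.164 ] bydepth [0.659 0.057 0.176]
dish_middle 0.77 [269.9 274.5] byz [0.6543 0.0631 0.053 ] bydepth [0.672 0.078 0.095]
dish_tab 0.63 [241.4 294. ] byz [0.5455 0.0537 0.07  ] bydepth [0.546 0.054 0.071]
fruit_centre 0.53 [264.2 271.7] byz [0.6547 0.0533 0.078 ] bydepth [0.665 0.062 0.102]
board_middle 0.68 [223.1 217.6] byz [ 0.6186 -0.2119  0.014 ] bydepth [ 0.618 -0.213  0.012]
board_middle 0.48 [240.3 292.6] byz [0.5168 0.0268 0.014 ] bydepth [0.549 0.051 0.078]
board_mark 0.71 [208.  194.2] byz [ 0.6224 -0.3177  0.014 ] bydepth [ 0.625 -0.313  0.021]
board_mark 0.4 [336.5 402.4] byz [0.5785 0.4706 0.014 ] byd
[... 2082 characters left out ...]
0.3872 0.4025 0.    ] bydepth [0.38  0.38  0.081]
{'time': 1.5, 'q': array([-6.66909820e+01,  4.97896398e+00,  1.00789834e+01,  9.50987929e+01,
       -6.45684504e-04,  8.99993098e+01]), 'qd': array([ 0.02011428,  0.06701117, -0.05485603,  0.01533311, -0.06188202,
        0.08070161]), 'joint_efforts': array([-6.63696446e-04, -5.20103037e+01,  4.64848280e+01,  2.02986470e-03,
       -9.76553656e-05, -3.03851493e-05]), 'ee_pos': array([ 0.21762924, -0.50511838,  0.24229043]), 'tcp_rot': array([1.79998774e+02, 6.45699278e-04, 2.33097082e+01]), 'wrist_force': array([ 0.03105354,  0.05383907, -0.4304215 ]), 'torque': array([-0.00546359,  0.00950007, -0.00229782]), 'opening': 0.08546154650623936}
```

```bash
python3 - <<'E'
import cv2
for n,(r,c) in {'scene':(130,100),'top':(100,90)}.items():
    im=cv2.imread(f'pics/{n}0.png')[r:r+230,c:c+340] if n=='scene' else cv2.imread(f'pics/{n}0.png')[r:r+200,c:c+300]
    f=2.3 if n=='scene' else 2.6
    cv2.imwrite(f'pics/{n}0c.png',cv2.resize(im,None,fx=f,fy=f,interpolation=cv2.INTER_CUBIC))
E
```

```text
(no output)
```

View pics/scene0c.png

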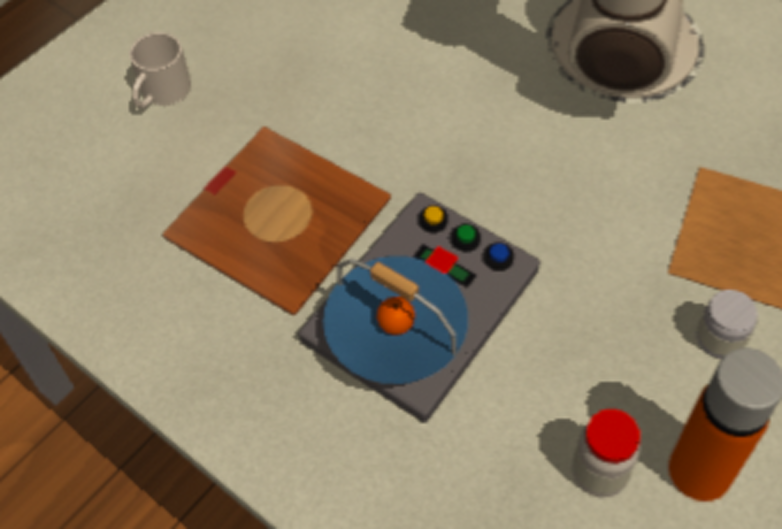

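View pics/top0c.png

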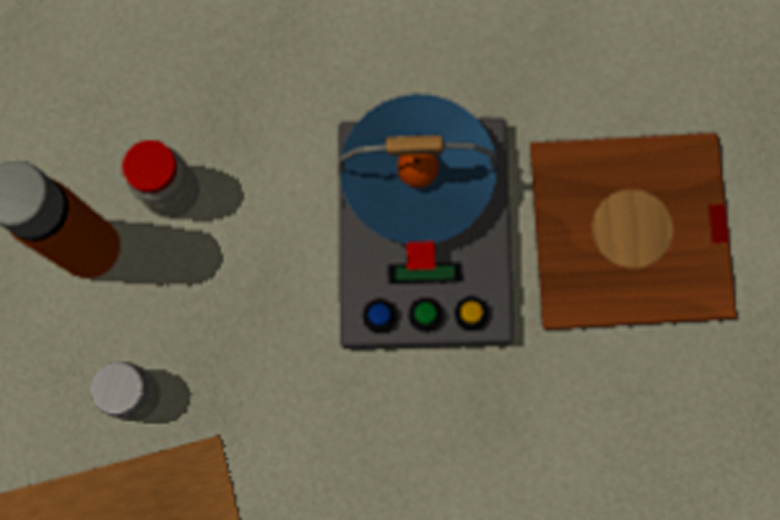

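```bash
cat > tri.py <<'E'
from h import *
from scipy.optimize import least_squares
def tri(a,b):
    f=lambda P: np.r_[(proj('scene',P)[0]-a),(proj('top',P)[0]-b)]
    s=least_squares(f,[.6,0,.05]);return s.x,np.abs(s.fun).max()
def blob(im,box,lo,hi):
    r0,c0,r1,c1=box;h=cv2.cvtColor(im[r0:r1,c0:c1],cv2.COLOR_BGR2HSV);m=cv2.inRange(h,np.array(lo),np.array(hi))
    n,l,s,ce=cv2.connectedComponentsWithStats(m)
    if n<2:return None
    i=1+s[1:,4].argmax();return np.array([ce[i][0]+c0,ce[i][1]+r0]),s[i]+[c0,r0,0,0,0]
E
python3 - <<'E'
from tri import *
S=cv2.imread('pics/scene0.png');T=cv2.imread('pics/top0.png')
dS=np.load('scene0.npy');dT=np.load('top0.npy')
Q={'green':((222,295,240,313),(215,245,230,263),(45,100,50),(80,255,255)),
'yellow':((212,280,232,297),(212,263,230,279),(18,120,90),(35,255,255)),
'blue':((230,308,250,326),(214,227,230,246),(105,120,50),(125,255,255)),
'tab':((235,282,252,302),(190,243,206,262),(0,200,100),(4,255,255)),
'grip':((240,255,262,284),(150,235,162,264),(8,80,120),(22,200,255)),
'fruit':((254,260,280,284),(154,238,174,262),(4,200,60),(10,255,255)),
'mark':((198,185,218,206),(175,358,198,374),(0,150,60),(4,255,255))}
for k,(a,b,lo,hi) in Q.items():
    A=blob(S,a,lo,hi);B=blob(T,b,lo,hi)
    if A is None or B is None: print(k,A,B);continue
    dd=[]
    for d,(c,_),n in((dS,A,'scene'),(dT,B,'top')):
        u,v=np.round(c).astype(int);dd.append(pix2world(n,0,(c[1],c[0]),depth=np.median(d[v-1:v+2,u-1:u+2])).round(4))
    P,e=tri(A[0],B[0]);print(k,P.round(4),round(e,2),A[1],B[1],A[0].round(1),B[0].round(1),*dd)
E
```

```text
green [0.4903 0.0436 0.0547] 0.47 [299 228   8   7  47] [250 216   8   8  47] [302.4 230.8] [253.1 219.9] [0.4898 0.0451 0.0552] [0.4907 0.0423 0.0568]
yellow [ 0.4938 -0.0112  0.0553] 0.31 [284 219   9   8  54] [267 216   8   8  51] [288.1 222.7] [270.7 219.5] [ 0.4937 -0.01    0.0561] [ 0.4943 -0.012   0.0549]
blue [0.487  0.0981 0.0532] 0.48 [313 236   9   8  59] [232 217   8   8  53] [316.8 239.3] [235.5 220.4] [0.4893 0.1012 0.0587] [0.4871 0.0965 0.0576]
tab [0.5553 0.0506 0.074 ] 0.44 [285 237  14  11  87] [246 193  11  11  93] [291.7 242.3] [251.4 198. ] [0.5534 0.0509 0.0716] [0.5564 0.0495 0.0721]
grip [0.6628 0.0598 0.1731] 0.44 [261 244  21  15 118] [239 153  20   5  80] [271.3 250.9] [248.5 154.7] [0.6639 0.0625 0.1769] [0.6629 0.0586 0.1751]
fruit [0.6671 0.047  0.0707] 3.51 [264 265   1   4   4] [243 160  15  12  87] [264.  266.5] [250.6 165.4] [0.6793 0.0442 0.0885] [0.6527 0.0553 0.0987]
mark [ 0.6217 -0.3148  0.0153] 0.45 [190 203  12  11  54] [363 179   7  14  87] [195.3 208.2] [366.  185.5] [ 0.6209 -0.3135  0.015 ] [ 0.6226 -0.3161  0.015 ]
```

```bash
cat > mv.py <<'E'
from h import *
from scipy.spatial.transform import Rotation as R
def shift(tgt,yaw=None,o=None):
    o=o or bot.get_obs();r=R.from_euler('xyz',o['tcp_rot'],degrees=True)
    s=r.inv().apply(np.array(tgt)-o['ee_pos'])
    out={'shift':s.round(4)}
    if yaw is not None:
        t=R.from_euler('xyz',[180,0,yaw],degrees=True);out['rot']=(r.inv()*t).as_rotvec(degrees=True).round(2)
    return out
E
python3 - <<'E'
from tri import *
from mv import *
S=cv2.imread('pics/scene0.png');T=cv2.imread('pics/top0.png')
# board outline via networks' newest picture (top)
for n,im in(('scene',S),('top',T)):
    im,d=bot.camera(n)
    o=bot.outline_of('board_mark',n)
    g=bot.outline_of('dish_grip',n)
    for q in ('board_middle','dish_grip','dish_tab'):
        for e in bot.look_for(q,n)[:2]: print(n,q,e)
# disc & board by colour in top
for n,im,box in(('top',T,(140,285,235,380)),('scene',S,(180,165,272,275))):
    r0,c0,r1,c1=box;h=cv2.cvtColor(im[r0:r1,c0:c1],cv2.COLOR_BGR2HSV)
    m=(h[...,1]>120).astype(np.uint8)
    m=cv2.morphologyEx(m,cv2.MORPH_CLOSE,np.ones((25,25)))
    cs,_=cv2.findContours(m,0,2);c=max(cs,key=cv2.contourArea)+[c0,r0]
    q=cv2.approxPolyDP(c,8,True)[:,0]
    W=[pix2world(n,0,(p[1],p[0]),z=.014)[:2].round(4) for p in q];print(n,W,np.mean(W,0))
# grip axis in top
h=cv2.cvtColor(T[148:164,230:268],cv2.COLOR_BGR2HSV);m=cv2.inRange(h,(8,80,110),(22,210,255))
ys,xs=np.nonzero(m);P=np.array([pix2world('top',0,(y+148,x+230),z=.175)[:2] for y,x in zip(ys,xs)])
u,s,v=np.linalg.svd(P-P.mean(0));print('grip',P.mean(0),v[0],np.ptp(P@v[0]),np.ptp(P@v[1]))
print(shift([.49,.0436,.13]),bot.get_obs()['time'])
E
```

```text
scene board_middle {'extent': [171.5, 187.1, 269.7, 264.8], 'confidence': 0.83}
scene dish_grip {'extent': [238.7, 233.0, 304.7, 293.9], 'confidence': 0.85}
scene dish_grip {'extent': [283.6, 222.0, 293.0, 226.3], 'confidence': 0.51}
scene dish_tab {'extent': [243.0, 235.4, 302.7, 299.3], 'confidence': 0.75}
scene dish_tab {'extent': [315.1, 238.4, 321.6, 246.1], 'confidence': 0.66}
top board_middle {'extent': [289.4, 148.0, 373.0, 225.2], 'confidence': 0.63}
top board_middle {'extent': [80.4, 159.3, 136.4, 209.0], 'confidence': 0.46}
top dish_grip {'extent': [222.2, 135.1, 284.0, 201.6], 'confidence': 0.81}
top dish_tab {'extent': [220.5, 135.9, 282.5, 202.8], 'confidence': 0.96}
top [array([ 0.7777, -0.3144]), array([ 0.7163, -0.0512]), array([ 0.5463, -0.0559]), array([ 0.5445, -0.0975]), array([ 0.4576, -0.0995]), array([ 0.4659, -0.3565]), array([ 0.6968, -0.3597]), array([ 0.6986, -0.3169])] [ 0.6129625 -0.20645  ]
scene [array([ 0.733 , -0.3446]), array([ 0.7632, -0.3125]), array([ 0.7243, -0.1289]), array([ 0.7565, -0.0943]), array([0.6422, 0.0504]), array([ 0.463, -0.095]), array([ 0.5003, -0.2678]), array([ 0.4588, -0.3102]), array([ 0.5031, -0.3664]), array([ 0.7033, -0.3134])] [ 0.62477 -0.21827]
grip [0.66282066 0.05907983] [ 0.08237264 -0.9966016 ] 0.06137836884816722 0.012746771863825668
{'shift': array([ 0.4672, -0.3962,  0.1123])} 2.1
```

```bash
python3 - <<'E'
from h import *
for n,L,f,r,c in(('top',[(531,143),(717,133),(736,318),(545,328),(633,229),(719,223)],2.6,100,90),('scene',[(164,236),(265,127),(390,195),(295,313),(278,213),(220,181)],2.3,130,100)):
    W=np.array([pix2world(n,0,(y/f+r,x/f+c),z=.014)[:2] for x,y in L]);print(n,W.round(4).tolist(),W[:4].mean(0).round(4))
E
```

```text
top [[0.7174, -0.0814], [0.7391, -0.3165], [0.5029, -0.3379], [0.4828, -0.104], [0.6105, -0.2106], [0.6219, -0.3179]] [ 0.6105 -0.21  ]
scene [[0.7412, -0.3059], [0.5046, -0.3297], [0.4845, -0.0969], [0.7178, -0.0736], [0.6104, -0.2046], [0.6214, -0.3117]] [ 0.612  -0.2015]
```

>>> play_rows(
  targets=[
    {"fingers": -1,"wz": -5},
    {"fingers": -1,"x": 0.04,"y": -0.03,"wz": -10},
    {"fingers": -1,"x": 0.08,"y": -0.06,"wz": -15},
  ],
  grip_force=40,
)

```text
$.targets[0]: bad value
```

```bash
python3 - <<'E'
from mv import *
o=bot.get_obs();print(o);print(shift([.49,.0436,.13],95),shift([.49,.0436,.13],-85))
E
```

```text
{'time': 2.1, 'q': array([-6.66934976e+01,  4.97873016e+00,  1.00795256e+01,  9.50998250e+01,
        1.08740673e-03,  9.00019405e+01]), 'qd': array([-0.02196704,  0.08771803,  0.10522775, -0.03456709, -0.01772829,
       -0.0145923 ]), 'joint_efforts': array([-4.97597794e-04, -5.20093989e+01,  4.64857256e+01,  1.61514319e-03,
       -5.11921257e-05,  9.34129446e-06]), 'ee_pos': array([ 0.21761281, -0.50512035,  0.24229753]), 'tcp_rot': array([ 1.79999030e+02, -1.08743960e-03,  2.33045619e+01]), 'wrist_force': array([0.73923686, 1.10079268, 0.02612346]), 'torque': array([-0.00675197,  0.01312393, -0.06235046]), 'opening': 0.08541632063597018}
{'shift': array([ 0.4672, -0.3962,  0.1123]), 'rot': array([  0. ,  -0. , -71.7])} {'shift': array([ 0.4672, -0.3962,  0.1123]), 'rot': array([ -0. ,  -0. , 108.3])}
```

>>> play_rows(
  targets=[
    {"fingers": -1,"x": 0,"y": 0,"z": 0,"wx": 0,"wy": 0,"wz": -5},
    {"fingers": -1,"x": 0.04,"y": -0.03,"z": 0,"wx": 0,"wy": 0,"wz": -10},
    {"fingers": -1,"x": 0.08,"y": -0.06,"z": 0,"wx": 0,"wy": 0,"wz": -15},
  ],
  grip_force=40,
)

```text
time: 2.35
ee_pos: [0.2586, -0.4328, 0.2413]
tcp_rot: [-179.9, -0.0, 38.4]
wrist_force: [1.4, 0.1, 1.6]
opening: 0.0518
```

```bash
python3 - <<'E'
from mv import *
o=bot.get_obs();print(o);print(shift([.49,.0436,.13],95),shift([.49,.0436,.13],-85))
E
```

```text
{'time': 2.35, 'q': array([-5.91377123e+01, -1.24982047e+00,  3.57767741e+00,  9.49049895e+01,
        1.34918951e-03,  8.25020180e+01]), 'qd': array([ 49.91830738, -36.99680463, -36.06276416,   0.21982335,
         0.54697749, -11.10739772]), 'joint_efforts': array([-1.14333737e+01, -3.88985467e+01,  4.89776838e+01,  4.81101754e-02,
       -3.46594602e-01,  6.07082318e-02]), 'ee_pos': array([ 0.25864448, -0.43279709,  0.24133255]), 'tcp_rot': array([-1.79923347e+02, -1.14496246e-02,  3.83602611e+01]), 'wrist_force': array([1.42896189, 0.09668212, 1.57250094]), 'torque': array([ 0.0116808 , -0.03542274,  0.01417425]), 'opening': 0.05180481063705225}
{'shift': array([ 0.477 , -0.2298,  0.1117]), 'rot': array([-6.000e-02, -5.000e-02, -5.664e+01])} {'shift': array([ 0.477 , -0.2298,  0.1117]), 'rot': array([-6.0000e-02,  8.0000e-02,  1.2336e+02])}
```

>>> play_rows(
  targets=[
    {"fingers": -1,"x": 0.04,"y": -0.019,"z": 0.0,"wx": 0,"wy": 0,"wz": -5},
    {"fingers": -1,"x": 0.477,"y": -0.23,"z": 0.09,"wx": 0,"wy": 0,"wz": -56.3},
    {"fingers": -1,"x": 0.477,"y": -0.23,"z": 0.09,"wx": 0,"wy": 0,"wz": -56.3},
    {"fingers": -1,"x": 0.477,"y": -0.23,"z": 0.09,"wx": 0,"wy": 0,"wz": -56.3},
    {"fingers": -1,"x": 0.477,"y": -0.23,"z": 0.09,"wx": 0,"wy": 0,"wz": -56.3},
    {"fingers": -1,"x": 0.477,"y": -0.23,"z": 0.09,"wx": 0,"wy": 0,"wz": -56.3},
    {"fingers": -1,"x": 0.477,"y": -0.23,"z": 0.09,"wx": 0,"wy": 0,"wz": -56.3},
    {"fingers": -1,"x": 0.477,"y": -0.23,"z": 0.09,"wx": 0,"wy": 0,"wz": -56.3},
    {"fingers": -1,"x": 0.477,"y": -0.23,"z": 0.09,"wx": 0,"wy": 0,"wz": -56.3},
    {"fingers": -1,"x": 0.477,"y": -0.23,"z": 0.09,"wx": 0,"wy": 0,"wz": -56.3},
    {"fingers": -1,"x": 0.477,"y": -0.23,"z": 0.09,"wx": 0,"wy": 0,"wz": -56.3},
    {"fingers": -1,"x": 0.477,"y": -0.23,"z": 0.09,"wx": 0,"wy": 0,"wz": -56.3},
    {"fingers": -1,"x": 0.477,"y": -0.23,"z": 0.09,"wx": 0,"wy": 0,"wz": -56.3},
    {"fingers": -1,"x": 0.477,"y": -0.23,"z": 0.09,"wx": 0,"wy": 0,"wz": -56.3},
    {"fingers": -1,"x": 0.477,"y": -0.23,"z": 0.09,"wx": 0,"wy": 0,"wz": -56.3},
    {"fingers": -1,"x": 0.477,"y": -0.23,"z": 0.09,"wx": 0,"wy": 0,"wz": -56.3},
    {"fingers": -1,"x": 0.477,"y": -0.23,"z": 0.09,"wx": 0,"wy": 0,"wz": -56.3},
    {"fingers": -1,"x": 0.477,"y": -0.23,"z": 0.09,"wx": 0,"wy": 0,"wz": -56.3},
  ],
)

```text
time: 3.85
ee_pos: [0.4907, 0.0423, 0.1528]
tcp_rot: [180.0, 0.0, 94.5]
wrist_force: [-1.1, -0.0, 0.1]
opening: 0.0002
```

```bash
python3 - <<'E'
from mv import *
o=bot.get_obs();print(o['time'],o['q'],o['ee_pos'],o['tcp_rot'],o['wrist_force'],o['opening']);print(shift([.4903,.0436,.08],94.7))
for n in('scene','top'):
    im,d=bot.camera(n);cv2.imwrite(f'pics/{n}1.png',im)
    print(n,[(q,e['confidence'],np.round(e['point'])) for q in('key_green_top','key_yellow_top') for e in bot.place_of(q,n)[:1]], proj(n,[o['ee_pos']+[0,0,-.011]]))
im=cv2.imread('pics/scene1.png')[150:300,190:360];cv2.imwrite('pics/scene1c.png',cv2.resize(im,None,fx=4,fy=4,interpolation=cv2.INTER_CUBIC))
E
```

```text
3.85 [ 4.92710500e+00 -3.79864513e+00 -8.66763218e+00  8.50827904e+01
 -4.81955311e-03  9.04178520e+01] [0.49069427 0.04227805 0.15281243] [1.79951744e+02 4.46774472e-03 9.45092491e+01] [-1.09384825 -0.00704599  0.07467943] 0.0001979279497974162
{'shift': array([ 0.0014, -0.0004,  0.0728]), 'rot': array([ 0.05,  0.  , -0.19])}
scene [('key_green_top', 0.44, array([228., 302.])), ('key_yellow_top', 0.6, array([222., 287.]))] [[302.3607263  214.97489089]]
top [('key_green_top', 0.7, array([213., 428.])), ('key_yellow_top', 0.36, array([217., 274.]))] [[252.02627019 215.05769545]]
```

View pics/scene1c.png

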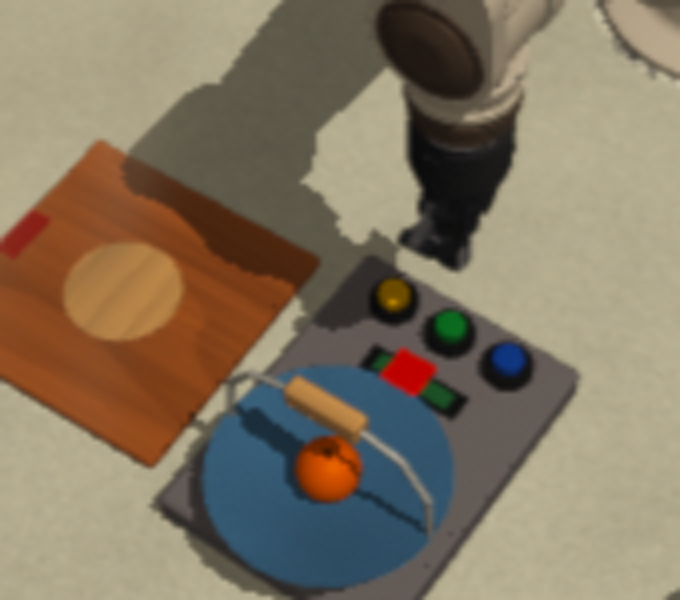

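>>> play_rows(
  targets=[
    {"fingers": -1,"x": 0.001,"y": 0,"z": 0.03,"wx": 0,"wy": 0,"wz": 0},
    {"fingers": -1,"x": 0.001,"y": 0,"z": 0.06,"wx": 0,"wy": 0,"wz": 0},
    {"fingers": -1,"x": 0.001,"y": 0,"z": 0.075,"wx": 0,"wy": 0,"wz": 0},
    {"fingers": -1,"x": 0.001,"y": 0,"z": 0.083,"wx": 0,"wy": 0,"wz": 0},
    {"fingers": -1,"x": 0.001,"y": 0,"z": 0.087,"wx": 0,"wy": 0,"wz": 0},
    {"fingers": -1,"x": 0.001,"y": 0,"z": 0.089,"wx": 0,"wy": 0,"wz": 0},
    {"fingers": -1,"x": 0.001,"y": 0,"z": 0.089,"wx": 0,"wy": 0,"wz": 0},
  ],
)

```text
time: 4.73
ee_pos: [0.491, 0.0443, 0.0641]
tcp_rot: [180.0, 0.0, 94.6]
wrist_force: [-1.8, -1.2, 2.0]
opening: -0.0001
```

>>> play_rows(
  targets=[
    {"fingers": -1,"x": 0,"y": 0,"z": 0.002,"wx": 0,"wy": 0,"wz": 0},
    {"fingers": -1,"x": 0,"y": 0,"z": 0.004,"wx": 0,"wy": 0,"wz": 0},
    {"fingers": -1,"x": 0,"y": 0,"z": 0.004,"wx": 0,"wy": 0,"wz": 0},
  ],
)

```text
time: 4.98
ee_pos: [0.4915, 0.0444, 0.061]
tcp_rot: [179.9, 0.0, 94.6]
wrist_force: [-2.3, -0.7, 8.7]
opening: -0.0003
```

>>> play_rows(
  targets=[
    {"fingers": -1,"x": 0,"y": 0,"z": 0.001,"wx": 0,"wy": 0,"wz": 0},
    {"fingers": -1,"x": 0,"y": 0,"z": 0.002,"wx": 0,"wy": 0,"wz": 0},
    {"fingers": -1,"x": 0,"y": 0,"z": 0.002,"wx": 0,"wy": 0,"wz": 0},
  ],
)

```text
time: 5.23
ee_pos: [0.4917, 0.0444, 0.0606]
tcp_rot: [179.8, -0.0, 94.6]
wrist_force: [-9.5, -1.2, 24.2]
opening: 0.0002
```

>>> play_rows(
  targets=[
    {"fingers": -1,"x": 0,"y": 0,"z": -0.015,"wx": 0,"wy": 0,"wz": 0},
    {"fingers": -1,"x": 0,"y": 0,"z": -0.035,"wx": 0,"wy": 0,"wz": 0},
    {"fingers": -1,"x": -0.028,"y": 0,"z": -0.035,"wx": 0,"wy": 0,"wz": 0},
    {"fingers": -1,"x": -0.055,"y": -0.001,"z": -0.035,"wx": 0,"wy": 0,"wz": 0},
    {"fingers": -1,"x": -0.055,"y": -0.001,"z": -0.035,"wx": 0,"wy": 0,"wz": 0},
    {"fingers": -1,"x": -0.055,"y": -0.001,"z": -0.02,"wx": 0,"wy": 0,"wz": 0},
    {"fingers": -1,"x": -0.055,"y": -0.001,"z": -0.01,"wx": 0,"wy": 0,"wz": 0},
    {"fingers": -1,"x": -0.055,"y": -0.001,"z": -0.006,"wx": 0,"wy": 0,"wz": 0},
    {"fingers": -1,"x": -0.055,"y": -0.001,"z": -0.003,"wx": 0,"wy": 0,"wz": 0},
    {"fingers": -1,"x": -0.055,"y": -0.001,"z": -0.001,"wx": 0,"wy": 0,"wz": 0},
    {"fingers": -1,"x": -0.055,"y": -0.001,"z": 0,"wx": 0,"wy": 0,"wz": 0},
    {"fingers": -1,"x": -0.055,"y": -0.001,"z": 0,"wx": 0,"wy": 0,"wz": 0},
  ],
)

```text
time: 6.23
ee_pos: [0.4942, -0.0105, 0.0605]
tcp_rot: [179.9, 0.1, 94.6]
wrist_force: [-11.6, -1.3, 26.9]
opening: -0.0003
```

>>> play_rows(
  targets=[
    {"fingers": -1,"x": 0,"y": 0,"z": -0.015,"wx": 0,"wy": 0,"wz": 0},
    {"fingers": -1,"x": 0,"y": 0,"z": -0.035,"wx": 0,"wy": 0,"wz": 0},
    {"fingers": -1,"x": 0.035,"y": 0,"z": -0.035,"wx": 0,"wy": 0,"wz": 0},
    {"fingers": -1,"x": 0.07,"y": 0.001,"z": -0.035,"wx": 0,"wy": 0,"wz": 0},
    {"fingers": -1,"x": 0.1,"y": 0.002,"z": -0.035,"wx": 0,"wy": 0,"wz": 0},
    {"fingers": -1,"x": 0.1095,"y": 0.002,"z": -0.035,"wx": 0,"wy": 0,"wz": 0},
    {"fingers": -1,"x": 0.1095,"y": 0.002,"z": -0.035,"wx": 0,"wy": 0,"wz": 0},
    {"fingers": -1,"x": 0.1095,"y": 0.002,"z": -0.02,"wx": 0,"wy": 0,"wz": 0},
    {"fingers": -1,"x": 0.1095,"y": 0.002,"z": -0.01,"wx": 0,"wy": 0,"wz": 0},
    {"fingers": -1,"x": 0.1095,"y": 0.002,"z": -0.006,"wx": 0,"wy": 0,"wz": 0},
    {"fingers": -1,"x": 0.1095,"y": 0.002,"z": -0.003,"wx": 0,"wy": 0,"wz": 0},
    {"fingers": -1,"x": 0.1095,"y": 0.002,"z": -0.001,"wx": 0,"wy": 0,"wz": 0},
    {"fingers": -1,"x": 0.1095,"y": 0.002,"z": 0,"wx": 0,"wy": 0,"wz": 0},
    {"fingers": -1,"x": 0.1095,"y": 0.002,"z": 0,"wx": 0,"wy": 0,"wz": 0},
  ],
)

```text
time: 7.4
ee_pos: [0.4872, 0.0983, 0.0605]
tcp_rot: [179.9, -0.0, 94.6]
wrist_force: [-13.5, -0.7, 28.5]
opening: 0.0003
```

>>> play_rows(
  targets=[
    {"fingers": -1,"x": 0,"y": 0,"z": -0.02,"wx": 0,"wy": 0,"wz": 0},
    {"fingers": -1,"x": 0,"y": 0,"z": -0.06,"wx": 0,"wy": 0,"wz": 0},
    {"fingers": 1,"x": 0,"y": 0,"z": -0.1,"wx": 0,"wy": 0,"wz": 0},
    {"fingers": 1,"x": 0,"y": 0,"z": -0.14,"wx": 0,"wy": 0,"wz": 0},
    {"fingers": 1,"x": 0,"y": 0,"z": -0.18,"wx": 0,"wy": 0,"wz": 0},
    {"fingers": 1,"x": 0,"y": 0,"z": -0.185,"wx": 0,"wy": 0,"wz": 0},
    {"fingers": 1,"x": -0.012,"y": 0.038,"z": -0.185,"wx": 0,"wy": 0,"wz": 0},
    {"fingers": 1,"x": -0.024,"y": 0.076,"z": -0.185,"wx": 0,"wy": 0,"wz": 0},
    {"fingers": 1,"x": -0.036,"y": 0.114,"z": -0.185,"wx": 0,"wy": 0,"wz": 0},
    {"fingers": 1,"x": -0.048,"y": 0.152,"z": -0.185,"wx": 0,"wy": 0,"wz": 0},
    {"fingers": 1,"x": -0.053,"y": 0.172,"z": -0.185,"wx": 0,"wy": 0,"wz": 0},
    {"fingers": 1,"x": -0.053,"y": 0.172,"z": -0.185,"wx": 0,"wy": 0,"wz": 0},
    {"fingers": 1,"x": -0.053,"y": 0.172,"z": -0.185,"wx": 0,"wy": 0,"wz": 0},
    {"fingers": 1,"x": -0.053,"y": 0.172,"z": -0.185,"wx": 0,"wy": 0,"wz": 0},
  ],
)

```text
time: 8.57
ee_pos: [0.6625, 0.0593, 0.2422]
tcp_rot: [-180.0, 0.0, 94.6]
wrist_force: [-0.5, -0.6, 0.6]
opening: 0.0855
```

```bash
python3 - <<'E'
from mv import *
from tri import blob
o=bot.get_obs();print(o['time'],o['q'].round(1),o['ee_pos'],o['tcp_rot'],o['wrist_force'],o['opening']);print(shift([.6627,.0588,.156],94.7))
for n in('scene','top'):
    im,d=bot.camera(n);cv2.imwrite(f'pics/{n}2.png',im)
S=cv2.imread('pics/scene2.png')
print(blob(S,(240,255,262,284),(8,80,120),(22,200,255)),blob(S,(235,282,252,302),(0,200,100),(4,255,255)))
a=cv2.resize(S[170:300,190:340],None,fx=4,fy=4,interpolation=cv2.INTER_CUBIC);cv2.imwrite('pics/scene2c.png',a)
E
```

```text
8.5667 [ 5.1 22.  30.4 98.4 -0.  90.5] [0.66249562 0.05929581 0.24221491] [-1.79953627e+02  1.25748289e-03  9.45742738e+01] [-0.49718567 -0.56517736  0.57246204] 0.08551773477618514
{'shift': array([-0.0005,  0.0002,  0.0862]), 'rot': array([-0.05,  0.  , -0.13])}
(array([272.82242991, 251.85981308]), array([265, 245,  17,  15, 107])) (array([291.74712644, 242.34482759]), array([285, 237,  14,  11,  87]))
```

View pics/scene2c.png

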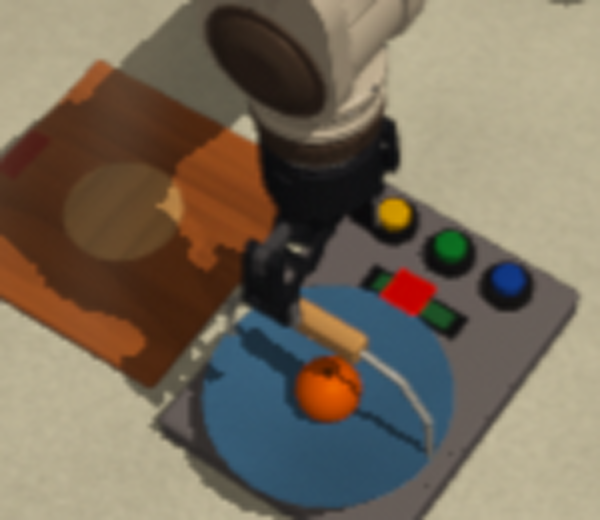

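>>> play_rows(
  targets=[
    {"fingers": 1,"x": 0,"y": 0,"z": 0.025,"wx": 0,"wy": 0,"wz": 0},
    {"fingers": 1,"x": 0,"y": 0,"z": 0.05,"wx": 0,"wy": 0,"wz": 0},
    {"fingers": 1,"x": 0,"y": 0,"z": 0.07,"wx": 0,"wy": 0,"wz": 0},
    {"fingers": 1,"x": 0,"y": 0,"z": 0.083,"wx": 0,"wy": 0,"wz": 0},
    {"fingers": 1,"x": 0,"y": 0,"z": 0.086,"wx": 0,"wy": 0,"wz": 0},
    {"fingers": 0.5,"x": 0,"y": 0,"z": 0.086,"wx": 0,"wy": 0,"wz": 0},
    {"fingers": 0.2,"x": 0,"y": 0,"z": 0.086,"wx": 0,"wy": 0,"wz": 0},
    {"fingers": 0,"x": 0,"y": 0,"z": 0.086,"wx": 0,"wy": 0,"wz": 0},
    {"fingers": -0.2,"x": 0,"y": 0,"z": 0.086,"wx": 0,"wy": 0,"wz": 0},
    {"fingers": -0.35,"x": 0,"y": 0,"z": 0.086,"wx": 0,"wy": 0,"wz": 0},
    {"fingers": -0.35,"x": 0,"y": 0,"z": 0.086,"wx": 0,"wy": 0,"wz": 0},
  ],
)

```text
time: 9.58
ee_pos: [0.6632, 0.0598, 0.1568]
tcp_rot: [180.0, 0.0, 94.6]
wrist_force: [-0.7, -1.0, 0.2]
opening: 0.0282
```

```bash
python3 - <<'E'
from mv import *
o=bot.get_obs();print(o['time'],o['ee_pos'],o['tcp_rot'],o['wrist_force'],o['opening'])
for n in('scene','top'):
    im,d=bot.camera(n);cv2.imwrite(f'pics/{n}3.png',im)
S=cv2.imread('pics/scene3.png')
a=cv2.resize(S[200:300,210:330],None,fx=5,fy=5,interpolation=cv2.INTER_CUBIC);cv2.imwrite('pics/scene3c.png',a)
E
```

```text
9.5833 [0.6632299  0.05975217 0.15681645] [1.79957269e+02 6.38407777e-04 9.46072170e+01] [-0.65395598 -1.03939796  0.21260827] 0.02823195811154495
```

View pics/scene3c.png

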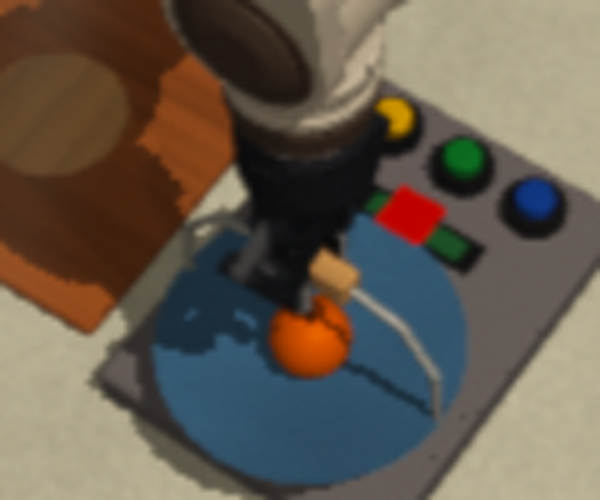

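>>> play_rows(
  targets=[
    {"fingers": -0.4,"x": 0,"y": 0,"z": 0,"wx": 0,"wy": 0,"wz": 0},
    {"fingers": -0.45,"x": 0,"y": 0,"z": 0,"wx": 0,"wy": 0,"wz": 0},
    {"fingers": -0.5,"x": 0,"y": 0,"z": 0,"wx": 0,"wy": 0,"wz": 0},
    {"fingers": -0.55,"x": 0,"y": 0,"z": 0,"wx": 0,"wy": 0,"wz": 0},
    {"fingers": -0.6,"x": 0,"y": 0,"z": 0,"wx": 0,"wy": 0,"wz": 0},
    {"fingers": -0.7,"x": 0,"y": 0,"z": 0,"wx": 0,"wy": 0,"wz": 0},
    {"fingers": -1,"x": 0,"y": 0,"z": 0,"wx": 0,"wy": 0,"wz": 0},
    {"fingers": -1,"x": 0,"y": 0,"z": 0,"wx": 0,"wy": 0,"wz": 0},
    {"fingers": -1,"x": 0,"y": 0,"z": 0,"wx": 0,"wy": 0,"wz": 0},
    {"fingers": -1,"x": 0,"y": 0,"z": 0,"wx": 0,"wy": 0,"wz": 0},
    {"fingers": -1,"x": 0,"y": 0,"z": 0,"wx": 0,"wy": 0,"wz": 0},
    {"fingers": -1,"x": 0,"y": 0,"z": 0,"wx": 0,"wy": 0,"wz": 0},
  ],
  grip_force=60,
)

```text
time: 10.68
ee_pos: [0.663, 0.0597, 0.1564]
tcp_rot: [-180.0, 0.0, 94.6]
wrist_force: [-2.7, -1.0, 1.9]
opening: 0.0172
```

>>> play_rows(
  targets=[
    {"fingers": -1,"x": 0,"y": 0,"z": -0.0005,"wx": 0,"wy": 0,"wz": 0},
    {"fingers": -1,"x": 0,"y": 0,"z": -0.0015,"wx": 0,"wy": 0,"wz": 0},
    {"fingers": -1,"x": 0,"y": 0,"z": -0.003,"wx": 0,"wy": 0,"wz": 0},
    {"fingers": -1,"x": 0,"y": 0,"z": -0.005,"wx": 0,"wy": 0,"wz": 0},
    {"fingers": -1,"x": 0,"y": 0,"z": -0.008,"wx": 0,"wy": 0,"wz": 0},
    {"fingers": -1,"x": 0,"y": 0,"z": -0.012,"wx": 0,"wy": 0,"wz": 0},
    {"fingers": -1,"x": 0,"y": 0,"z": -0.017,"wx": 0,"wy": 0,"wz": 0},
    {"fingers": -1,"x": 0,"y": 0,"z": -0.022,"wx": 0,"wy": 0,"wz": 0},
    {"fingers": -1,"x": 0,"y": 0,"z": -0.027,"wx": 0,"wy": 0,"wz": 0},
    {"fingers": -1,"x": 0,"y": 0,"z": -0.032,"wx": 0,"wy": 0,"wz": 0},
    {"fingers": -1,"x": 0,"y": 0,"z": -0.037,"wx": 0,"wy": 0,"wz": 0},
    {"fingers": -1,"x": 0,"y": 0,"z": -0.042,"wx": 0,"wy": 0,"wz": 0},
    {"fingers": -1,"x": 0,"y": 0,"z": -0.047,"wx": 0,"wy": 0,"wz": 0},
    {"fingers": -1,"x": 0,"y": 0,"z": -0.051,"wx": 0,"wy": 0,"wz": 0},
    {"fingers": -1,"x": 0,"y": 0,"z": -0.055,"wx": 0,"wy": 0,"wz": 0},
    {"fingers": -1,"x": 0,"y": 0,"z": -0.058,"wx": 0,"wy": 0,"wz": 0},
    {"fingers": -1,"x": 0,"y": 0,"z": -0.06,"wx": 0,"wy": 0,"wz": 0},
    {"fingers": -1,"x": 0,"y": 0,"z": -0.06,"wx": 0,"wy": 0,"wz": 0},
  ],
)

```text
time: 12.18
ee_pos: [0.6631, 0.0597, 0.2167]
tcp_rot: [180.0, -0.0, 94.6]
wrist_force: [-0.2, 0.1, -4.3]
opening: 0.0169
```

```bash
python3 - <<'E'
from mv import *
o=bot.get_obs();print(o['time'],o['ee_pos'],o['tcp_rot'],o['wrist_force'],o['torque'],o['opening'],o['q'])
for n in('scene','top'):
    im,d=bot.camera(n);cv2.imwrite(f'pics/{n}4.png',im)
S=cv2.imread('pics/scene4.png')
a=cv2.resize(S[180:300,180:340],None,fx=5,fy=5,interpolation=cv2.INTER_CUBIC);cv2.imwrite('pics/scene4c.png',a)
print(shift([.612,-.206,.216],185.3))
E
```

```text
12.1833 [0.66313274 0.05973799 0.2167403 ] [ 1.79973570e+02 -9.52101137e-04  9.46069518e+01] [-0.21790439  0.06249196 -4.29547032] [-0.00153155  0.01696546  0.06278919] 0.016933188817675512 [5.14727897e+00 2.12590769e+01 2.65211629e+01 9.52356481e+01
 7.02813418e-04 9.05403276e+01]
{'shift': array([-2.608e-01, -7.220e-02,  1.000e-04]), 'rot': array([-1.00e-02, -1.00e-02, -9.07e+01])}
```

View pics/scene4c.png

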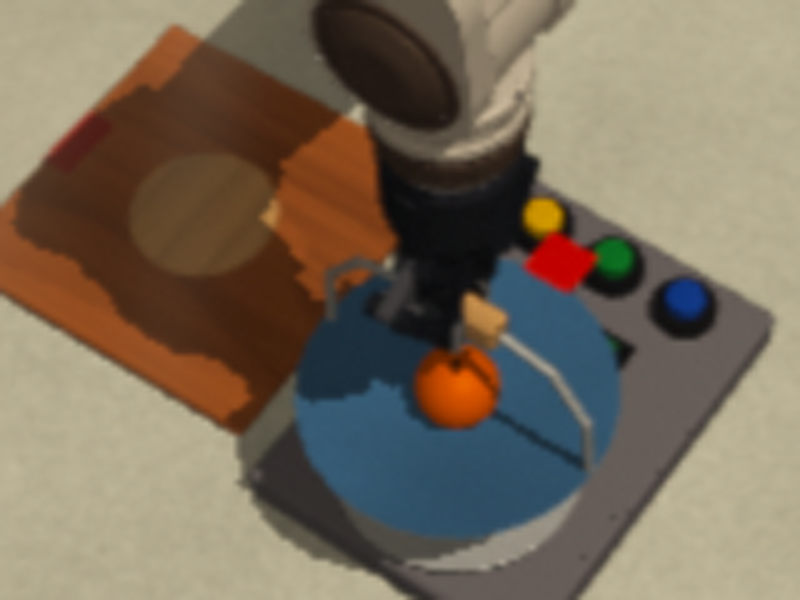

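>>> play_rows(
  targets=[
    {"fingers": -1,"x": -0.0003,"y": -0.0001,"z": 0,"wx": 0,"wy": 0,"wz": 0},
    {"fingers": -1,"x": -0.0009,"y": -0.0002,"z": 0,"wx": 0,"wy": 0,"wz": 0},
    {"fingers": -1,"x": -0.0017,"y": -0.0005,"z": 0,"wx": 0,"wy": 0,"wz": 0},
    {"fingers": -1,"x": -0.0029,"y": -0.0008,"z": 0,"wx": 0,"wy": 0,"wz": 0},
    {"fingers": -1,"x": -0.0043,"y": -0.0012,"z": 0,"wx": 0,"wy": 0,"wz": 0},
    {"fingers": -1,"x": -0.0061,"y": -0.0017,"z": 0,"wx": 0,"wy": 0,"wz": 0},
    {"fingers": -1,"x": -0.0081,"y": -0.0022,"z": 0,"wx": 0,"wy": 0,"wz": 0},
    {"fingers": -1,"x": -0.0104,"y": -0.0029,"z": 0,"wx": 0,"wy": 0,"wz": 0},
    {"fingers": -1,"x": -0.013,"y": -0.0036,"z": 0,"wx": 0,"wy": 0,"wz": 0},
    {"fingers": -1,"x": -0.0159,"y": -0.0044,"z": 0,"wx": 0,"wy": 0,"wz": 0},
    {"fingers": -1,"x": -0.0191,"y": -0.0053,"z": 0,"wx": 0,"wy": 0,"wz": 0},
    {"fingers": -1,"x": -0.0226,"y": -0.0062,"z": 0,"wx": 0,"wy": 0,"wz": 0},
    {"fingers": -1,"x": -0.0263,"y": -0.0073,"z": 0,"wx": 0,"wy": 0,"wz": 0},
    {"fingers": -1,"x": -0.0304,"y": -0.0084,"z": 0,"wx": 0,"wy": 0,"wz": 0},
    {"fingers": -1,"x": -0.0347,"y": -0.0096,"z": 0,"wx": 0,"wy": 0,"wz": 0},
    {"fingers": -1,"x": -0.0393,"y": -0.0109,"z": 0,"wx": 0,"wy": 0,"wz": 0},
    {"fingers": -1,"x": -0.0442,"y": -0.0122,"z": 0,"wx": 0,"wy": 0,"wz": 0},
    {"fingers": -1,"x": -0.0494,"y": -0.0137,"z": 0,"wx": 0,"wy": 0,"wz": 0},
    {"fingers": -1,"x": -0.0549,"y": -0.0152,"z": 0,"wx": 0,"wy": 0,"wz": 0},
    {"fingers": -1,"x": -0.0607,"y": -0.0168,"z": 0,"wx": 0,"wy": 0,"wz": 0},
  ],
)

```text
time: 13.95
ee_pos: [0.651, -0.0027, 0.2163]
tcp_rot: [180.0, 0.0, 94.6]
wrist_force: [0.1, -0.3, -4.6]
opening: 0.0175
```

>>> play_rows(
  targets=[
    {"fingers": -1,"x": -0.0058,"y": -0.0016,"z": 0,"wx": 0,"wy": 0,"wz": 0},
    {"fingers": -1,"x": -0.0116,"y": -0.0032,"z": 0,"wx": 0,"wy": 0,"wz": 0},
    {"fingers": -1,"x": -0.0174,"y": -0.0048,"z": 0,"wx": 0,"wy": 0,"wz": 0},
    {"fingers": -1,"x": -0.0231,"y": -0.0064,"z": 0,"wx": 0,"wy": 0,"wz": 0},
    {"fingers": -1,"x": -0.0289,"y": -0.008,"z": 0,"wx": 0,"wy": 0,"wz": 0},
    {"fingers": -1,"x": -0.0347,"y": -0.0096,"z": 0,"wx": 0,"wy": 0,"wz": 0},
    {"fingers": -1,"x": -0.0405,"y": -0.0112,"z": 0,"wx": 0,"wy": 0,"wz": 0},
    {"fingers": -1,"x": -0.0463,"y": -0.0128,"z": 0,"wx": 0,"wy": 0,"wz": 0},
    {"fingers": -1,"x": -0.052,"y": -0.0144,"z": 0,"wx": 0,"wy": 0,"wz": 0},
    {"fingers": -1,"x": -0.0578,"y": -0.016,"z": 0,"wx": 0,"wy": 0,"wz": 0},
    {"fingers": -1,"x": -0.0636,"y": -0.0176,"z": 0,"wx": 0,"wy": 0,"wz": 0},
    {"fingers": -1,"x": -0.0694,"y": -0.0192,"z": 0,"wx": 0,"wy": 0,"wz": 0},
    {"fingers": -1,"x": -0.0752,"y": -0.0208,"z": 0,"wx": 0,"wy": 0,"wz": 0},
    {"fingers": -1,"x": -0.081,"y": -0.0224,"z": 0,"wx": 0,"wy": 0,"wz": 0},
    {"fingers": -1,"x": -0.0867,"y": -0.024,"z": 0,"wx": 0,"wy": 0,"wz": 0},
    {"fingers": -1,"x": -0.0925,"y": -0.0256,"z": 0,"wx": 0,"wy": 0,"wz": 0},
    {"fingers": -1,"x": -0.0983,"y": -0.0272,"z": 0,"wx": 0,"wy": 0,"wz": 0},
    {"fingers": -1,"x": -0.1041,"y": -0.0288,"z": 0,"wx": 0,"wy": 0,"wz": 0},
    {"fingers": -1,"x": -0.1099,"y": -0.0304,"z": 0,"wx": 0,"wy": 0,"wz": 0},
    {"fingers": -1,"x": -0.1157,"y": -0.032,"z": 0,"wx": 0,"wy": 0,"wz": 0},
  ],
)

```text
time: 15.62
ee_pos: [0.6284, -0.1206, 0.2163]
tcp_rot: [180.0, 0.0, 94.6]
wrist_force: [0.8, 0.3, -4.2]
opening: 0.0173
```

>>> play_rows(
  targets=[
    {"fingers": -1,"x": -0.0058,"y": -0.0016,"z": 0,"wx": 0,"wy": 0,"wz": 0},
    {"fingers": -1,"x": -0.0116,"y": -0.0032,"z": 0,"wx": 0,"wy": 0,"wz": 0},
    {"fingers": -1,"x": -0.0174,"y": -0.0048,"z": 0,"wx": 0,"wy": 0,"wz": 0},
    {"fingers": -1,"x": -0.0231,"y": -0.0064,"z": 0,"wx": 0,"wy": 0,"wz": 0},
    {"fingers": -1,"x": -0.0289,"y": -0.008,"z": 0,"wx": 0,"wy": 0,"wz": 0},
    {"fingers": -1,"x": -0.0344,"y": -0.0095,"z": 0,"wx": 0,"wy": 0,"wz": 0},
    {"fingers": -1,"x": -0.0396,"y": -0.011,"z": 0,"wx": 0,"wy": 0,"wz": 0},
    {"fingers": -1,"x": -0.0445,"y": -0.0123,"z": 0,"wx": 0,"wy": 0,"wz": 0},
    {"fingers": -1,"x": -0.0492,"y": -0.0136,"z": 0,"wx": 0,"wy": 0,"wz": 0},
    {"fingers": -1,"x": -0.0535,"y": -0.0148,"z": 0,"wx": 0,"wy": 0,"wz": 0},
    {"fingers": -1,"x": -0.0575,"y": -0.0159,"z": 0,"wx": 0,"wy": 0,"wz": 0},
    {"fingers": -1,"x": -0.0613,"y": -0.017,"z": 0,"wx": 0,"wy": 0,"wz": 0},
    {"fingers": -1,"x": -0.0648,"y": -0.0179,"z": 0,"wx": 0,"wy": 0,"wz": 0},
    {"fingers": -1,"x": -0.0679,"y": -0.0188,"z": 0,"wx": 0,"wy": 0,"wz": 0},
    {"fingers": -1,"x": -0.0708,"y": -0.0196,"z": 0,"wx": 0,"wy": 0,"wz": 0},
    {"fingers": -1,"x": -0.0734,"y": -0.0203,"z": 0,"wx": 0,"wy": 0,"wz": 0},
    {"fingers": -1,"x": -0.0758,"y": -0.021,"z": 0,"wx": 0,"wy": 0,"wz": 0},
    {"fingers": -1,"x": -0.0778,"y": -0.0215,"z": 0,"wx": 0,"wy": 0,"wz": 0},
    {"fingers": -1,"x": -0.0795,"y": -0.022,"z": 0,"wx": 0,"wy": 0,"wz": 0},
    {"fingers": -1,"x": -0.081,"y": -0.0224,"z": 0,"wx": 0,"wy": 0,"wz": 0},
  ],
)

```text
time: 17.28
ee_pos: [0.6127, -0.2027, 0.2163]
tcp_rot: [180.0, 0.0, 94.6]
wrist_force: [-0.0, -0.2, -4.2]
opening: 0.0171
```

>>> play_rows(
  targets=[
    {"fingers": -1,"x": -0.0012,"y": -0.0003,"z": 0,"wx": 0,"wy": 0,"wz": -0.1},
    {"fingers": -1,"x": -0.002,"y": -0.0006,"z": 0,"wx": 0,"wy": 0,"wz": -0.3},
    {"fingers": -1,"x": -0.0026,"y": -0.0007,"z": 0,"wx": 0,"wy": 0,"wz": -0.6},
    {"fingers": -1,"x": -0.003,"y": -0.0008,"z": 0,"wx": 0,"wy": 0,"wz": -1},
    {"fingers": -1,"x": -0.0032,"y": -0.0009,"z": 0,"wx": 0,"wy": 0,"wz": -1.5},
    {"fingers": -1,"x": -0.0034,"y": -0.0009,"z": 0,"wx": 0,"wy": 0,"wz": -2.1},
    {"fingers": -1,"x": -0.0034,"y": -0.0009,"z": 0,"wx": 0,"wy": 0,"wz": -2.9},
    {"fingers": -1,"x": -0.0034,"y": -0.0009,"z": 0,"wx": 0,"wy": 0,"wz": -3.9},
    {"fingers": -1,"x": -0.0034,"y": -0.0009,"z": 0,"wx": 0,"wy": 0,"wz": -5.1},
    {"fingers": -1,"x": -0.0034,"y": -0.0009,"z": 0,"wx": 0,"wy": 0,"wz": -6.5},
    {"fingers": -1,"x": -0.0034,"y": -0.0009,"z": 0,"wx": 0,"wy": 0,"wz": -8},
    {"fingers": -1,"x": -0.0034,"y": -0.0009,"z": 0,"wx": 0,"wy": 0,"wz": -9.6},
    {"fingers": -1,"x": -0.0034,"y": -0.0009,"z": 0,"wx": 0,"wy": 0,"wz": -11.4},
    {"fingers": -1,"x": -0.0034,"y": -0.0009,"z": 0,"wx": 0,"wy": 0,"wz": -13.4},
    {"fingers": -1,"x": -0.0034,"y": -0.0009,"z": 0,"wx": 0,"wy": 0,"wz": -15.4},
    {"fingers": -1,"x": -0.0034,"y": -0.0009,"z": 0,"wx": 0,"wy": 0,"wz": -17.4},
    {"fingers": -1,"x": -0.0034,"y": -0.0009,"z": 0,"wx": 0,"wy": 0,"wz": -19.4},
    {"fingers": -1,"x": -0.0034,"y": -0.0009,"z": 0,"wx": 0,"wy": 0,"wz": -21.4},
    {"fingers": -1,"x": -0.0034,"y": -0.0009,"z": 0,"wx": 0,"wy": 0,"wz": -23.4},
    {"fingers": -1,"x": -0.0034,"y": -0.0009,"z": 0,"wx": 0,"wy": 0,"wz": -25.4},
  ],
)

```text
time: 18.95
ee_pos: [0.6121, -0.206, 0.2163]
tcp_rot: [-180.0, -0.0, 120.2]
wrist_force: [-0.7, 0.7, -3.4]
opening: 0.0171
```

>>> play_rows(
  targets=[
    {"fingers": -1,"x": 0,"y": 0,"z": 0,"wx": 0,"wy": 0,"wz": -2},
    {"fingers": -1,"x": 0,"y": 0,"z": 0,"wx": 0,"wy": 0,"wz": -4},
    {"fingers": -1,"x": 0,"y": 0,"z": 0,"wx": 0,"wy": 0,"wz": -6},
    {"fingers": -1,"x": 0,"y": 0,"z": 0,"wx": 0,"wy": 0,"wz": -8},
    {"fingers": -1,"x": 0,"y": 0,"z": 0,"wx": 0,"wy": 0,"wz": -10},
    {"fingers": -1,"x": 0,"y": 0,"z": 0,"wx": 0,"wy": 0,"wz": -12},
    {"fingers": -1,"x": 0,"y": 0,"z": 0,"wx": 0,"wy": 0,"wz": -14},
    {"fingers": -1,"x": 0,"y": 0,"z": 0,"wx": 0,"wy": 0,"wz": -16},
    {"fingers": -1,"x": 0,"y": 0,"z": 0,"wx": 0,"wy": 0,"wz": -18},
    {"fingers": -1,"x": 0,"y": 0,"z": 0,"wx": 0,"wy": 0,"wz": -20},
    {"fingers": -1,"x": 0,"y": 0,"z": 0,"wx": 0,"wy": 0,"wz": -22},
    {"fingers": -1,"x": 0,"y": 0,"z": 0,"wx": 0,"wy": 0,"wz": -24},
    {"fingers": -1,"x": 0,"y": 0,"z": 0,"wx": 0,"wy": 0,"wz": -26},
    {"fingers": -1,"x": 0,"y": 0,"z": 0,"wx": 0,"wy": 0,"wz": -28},
    {"fingers": -1,"x": 0,"y": 0,"z": 0,"wx": 0,"wy": 0,"wz": -30},
    {"fingers": -1,"x": 0,"y": 0,"z": 0,"wx": 0,"wy": 0,"wz": -32},
    {"fingers": -1,"x": 0,"y": 0,"z": 0,"wx": 0,"wy": 0,"wz": -34},
    {"fingers": -1,"x": 0,"y": 0,"z": 0,"wx": 0,"wy": 0,"wz": -36},
    {"fingers": -1,"x": 0,"y": 0,"z": 0,"wx": 0,"wy": 0,"wz": -38},
    {"fingers": -1,"x": 0,"y": 0,"z": 0,"wx": 0,"wy": 0,"wz": -40},
  ],
)

```text
time: 20.62
ee_pos: [0.6121, -0.206, 0.2163]
tcp_rot: [-180.0, -0.0, 160.2]
wrist_force: [-0.0, 0.2, -5.8]
opening: 0.0175
```

>>> play_rows(
  targets=[
    {"fingers": -1,"x": 0,"y": 0,"z": 0,"wx": 0,"wy": 0,"wz": -2},
    {"fingers": -1,"x": 0,"y": 0,"z": 0,"wx": 0,"wy": 0,"wz": -4},
    {"fingers": -1,"x": 0,"y": 0,"z": 0,"wx": 0,"wy": 0,"wz": -6},
    {"fingers": -1,"x": 0,"y": 0,"z": 0,"wx": 0,"wy": 0,"wz": -8},
    {"fingers": -1,"x": 0,"y": 0,"z": 0,"wx": 0,"wy": 0,"wz": -10},
    {"fingers": -1,"x": 0,"y": 0,"z": 0,"wx": 0,"wy": 0,"wz": -12},
    {"fingers": -1,"x": 0,"y": 0,"z": 0,"wx": 0,"wy": 0,"wz": -14},
    {"fingers": -1,"x": 0,"y": 0,"z": 0,"wx": 0,"wy": 0,"wz": -15.8},
    {"fingers": -1,"x": 0,"y": 0,"z": 0,"wx": 0,"wy": 0,"wz": -17.4},
    {"fingers": -1,"x": 0,"y": 0,"z": 0,"wx": 0,"wy": 0,"wz": -18.9},
    {"fingers": -1,"x": 0,"y": 0,"z": 0,"wx": 0,"wy": 0,"wz": -20.2},
    {"fingers": -1,"x": 0,"y": 0,"z": 0,"wx": 0,"wy": 0,"wz": -21.4},
    {"fingers": -1,"x": 0,"y": 0,"z": 0,"wx": 0,"wy": 0,"wz": -22.4},
    {"fingers": -1,"x": 0,"y": 0,"z": 0,"wx": 0,"wy": 0,"wz": -23.3},
    {"fingers": -1,"x": 0,"y": 0,"z": 0,"wx": 0,"wy": 0,"wz": -24},
    {"fingers": -1,"x": 0,"y": 0,"z": 0,"wx": 0,"wy": 0,"wz": -24.6},
    {"fingers": -1,"x": 0,"y": 0,"z": 0,"wx": 0,"wy": 0,"wz": -25},
    {"fingers": -1,"x": 0,"y": 0,"z": 0,"wx": 0,"wy": 0,"wz": -25.2},
    {"fingers": -1,"x": 0,"y": 0,"z": 0,"wx": 0,"wy": 0,"wz": -25.3},
    {"fingers": -1,"x": 0,"y": 0,"z": 0,"wx": 0,"wy": 0,"wz": -25.3},
  ],
)

```text
time: 22.28
ee_pos: [0.6121, -0.206, 0.2163]
tcp_rot: [180.0, -0.0, -174.7]
wrist_force: [-0.8, -0.2, -3.6]
opening: 0.0174
```

```bash
python3 - <<'E'
from mv import *
o=bot.get_obs();print(o['time'],o['ee_pos'],o['tcp_rot'],o['wrist_force'],o['torque'],o['opening'],o['q'])
for n in('scene','top'):
    im,d=bot.camera(n);cv2.imwrite(f'pics/{n}5.png',im);np.save(f'{n}5.npy',d)
S=cv2.imread('pics/scene5.png')
a=cv2.resize(S[150:290,150:320],None,fx=4,fy=4,interpolation=cv2.INTER_CUBIC)
T=cv2.imread('pics/top5.png');b=cv2.resize(T[120:260,270:400],None,fx=4,fy=4,interpolation=cv2.INTER_CUBIC);cv2.imwrite('pics/scene5c.png',a);cv2.imwrite('pics/top5c.png',b)
E
```

```text
22.2833 [ 0.61210541 -0.20599204  0.21626869] [ 1.79998376e+02 -1.66304443e-03 -1.74691733e+02] [-0.78042693 -0.21941165 -3.60563738] [-0.0110611   0.02114095 -0.02218914] 0.017359903346440858 [-1.85999915e+01  1.82142215e+01  2.25833281e+01  9.43712850e+01
  8.10370986e-04 -2.39082584e+01]
```

View pics/scene5c.png

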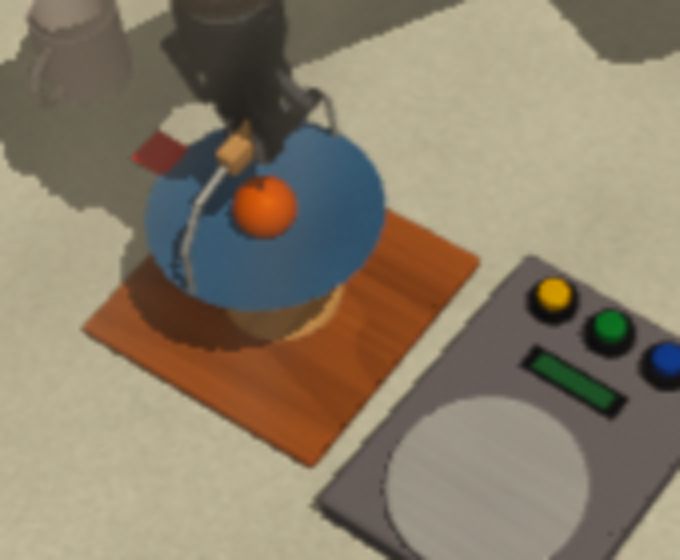

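View pics/top5c.png

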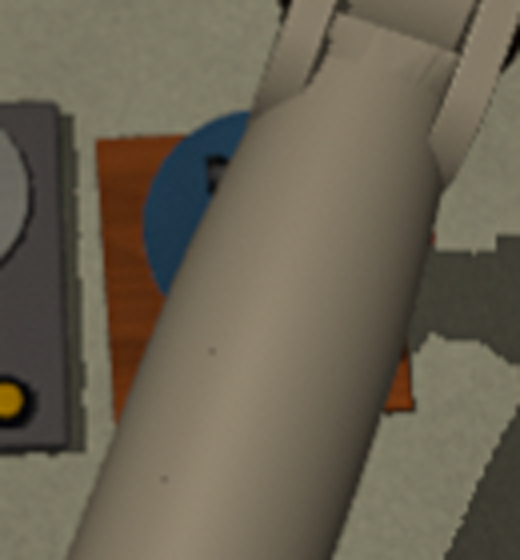

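```bash
python3 - <<'E'
from mv import *
from tri import blob
S=cv2.imread('pics/scene5.png');D=np.load('scene5.npy')
h=cv2.cvtColor(S,cv2.COLOR_BGR2HSV);m=cv2.inRange(h,np.array((98,90,30)),np.array((112,255,255)));m[:175]=0;m[230:]=0;m[:,:180]=0;m[:,250:]=0
m2=cv2.erode(m,np.ones((3,3)))
ys,xs=np.nonzero(m2);P=np.array([pix2world('scene',0,(y,x),depth=D[y,x]) for y,x in zip(ys,xs)])
ok=np.abs(P[:,2]-np.median(P[:,2]))<.02;P=P[ok]
A=np.c_[P[:,:2],np.ones(len(P))];c=np.linalg.lstsq(A,P[:,2],rcond=None)[0];print(len(P),'slope deg',np.degrees(c[:2]),'medz',np.median(P[:,2]))
pts=np.vstack([np.argwhere(m)[:,::-1]]);
# predicted rim ellipse vs seen
cen=np.array([.6121,-.206])
for t in range(0,360,45):
    q=[cen[0]+.095*np.cos(np.radians(t)),cen[1]+.095*np.sin(np.radians(t)),.2243-.118+.027]
    u=proj('scene',[q])[0];print(t,((u-[150,150])*4).round(0),end=' ')
    cv2.circle(S,tuple(int(v) for v in u.round()),0,(255,255,255),-1)
print()
b=blob(S,(175,178,195,200),(0,150,60),(6,255,255));print(b)
p=pix2world('scene',0,b[0][::-1],z=.13);print('tab',p,'ang',np.degrees(np.arctan2(*(p[:2]-cen)[::-1])),np.linalg.norm(p[:2]-cen),D[int(b[0][1]),int(b[0][0])],pix2world('scene',0,b[0][::-1],depth=D[int(round(b[0][1])),int(round(b[0][0]))]))
f=blob(S,(190,204,214,228),(4,170,60),(14,255,255));print(f,'fruit',pix2world('scene',0,f[0][::-1],z=.138))
print('mark dir',np.degrees(np.arctan2(-.107,.011)))
cv2.imwrite('pics/s5p.png',cv2.resize(S[150:290,150:320],None,fx=4,fy=4,interpolation=cv2.INTER_NEAREST))
for q in('jar','mug','can','flask'):
  print(q,[ (e['confidence'],pix2world('scene',0,e['point'],z=0).round(3)) for e in bot.place_of(q,'scene')[:1]])
print(bot.get_obs()['time'])
E
```

```text
1105 slope deg [-0.3821042   0.83020111] medz 0.1250690992139536
0 [178. 284.] 45 [268. 305.] 90 [354. 267.] 135 [384. 194.] 180 [344. 132.] 225 [260. 113.] 270 [177. 147.] 315 [142. 217.] 
(array([189.34482759, 187.9137931 ]), array([183, 184,  13,   9,  58]))
tab [ 0.62395408 -0.31240383  0.13      ] ang -83.64308841886991 0.10706210556387441 1.5136392 [ 0.62721269 -0.30751072  0.13702758]
(array([215.74566474, 201.32947977]), array([209, 194,  15,  15, 173])) fruit [ 0.61464715 -0.20374572  0.138     ]
mark dir -84.1303995569853
jar [(0.61, array([0.642, 0.376, 0.   ]))]
mug [(0.67, array([ 0.514, -0.525,  0.   ]))]
can [(0.68, array([0.382, 0.399, 0.   ]))]
flask [(0.88, array([0.568, 0.467, 0.   ]))]
22.5833
```

View pics/s5p.png

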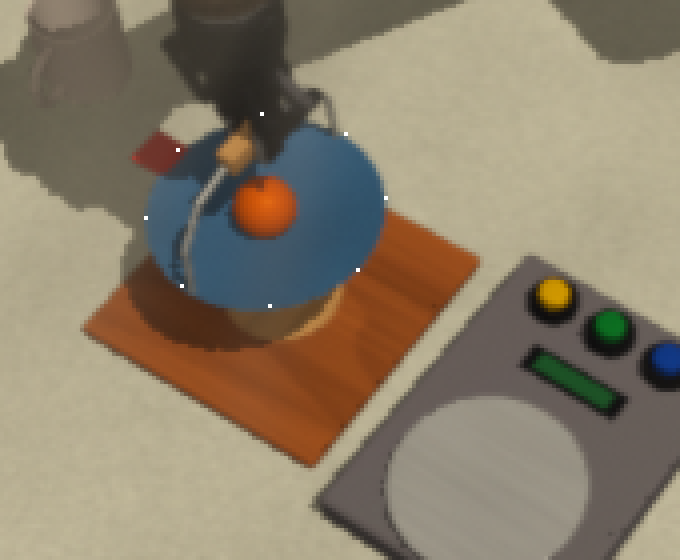

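>>> play_rows(
  targets=[
    {"fingers": -1,"x": 0,"y": 0,"z": 0,"wx": 0,"wy": 0,"wz": 0},
    {"fingers": -1,"x": 0,"y": 0,"z": 0,"wx": 0,"wy": 0,"wz": 0},
    {"fingers": -1,"x": 0,"y": 0,"z": 0,"wx": 0,"wy": 0,"wz": 0},
    {"fingers": -1,"x": 0,"y": 0,"z": 0,"wx": 0,"wy": 0,"wz": 0},
    {"fingers": -1,"x": 0,"y": 0,"z": 0,"wx": 0,"wy": 0,"wz": 0},
    {"fingers": -1,"x": 0,"y": 0,"z": 0,"wx": 0,"wy": 0,"wz": 0},
    {"fingers": -1,"x": 0,"y": 0,"z": 0,"wx": 0,"wy": 0,"wz": 0},
    {"fingers": -1,"x": 0,"y": 0,"z": 0,"wx": 0,"wy": 0,"wz": 0},
    {"fingers": -1,"x": 0,"y": 0,"z": 0,"wx": 0,"wy": 0,"wz": 0},
    {"fingers": -1,"x": 0,"y": 0,"z": 0,"wx": 0,"wy": 0,"wz": 0},
  ],
)

```text
time: 23.42
ee_pos: [0.6121, -0.206, 0.2163]
tcp_rot: [180.0, -0.0, -174.7]
wrist_force: [0.6, 1.0, -4.8]
opening: 0.0171
```

```bash
python3 - <<'E'
from tri import *
S,_=bot.camera('scene')
print(blob(S,(175,178,195,200),(0,150,60),(6,255,255))[0],blob(S,(190,204,214,228),(4,170,60),(14,255,255))[0],bot.get_obs()['ee_pos'])
print(bot.job_done())
E
```

```text
[189.51666667 187.91666667] [215.74566474 201.32947977] [ 0.61210563 -0.20602641  0.21625882]
the job is handed in; nothing more can be done
None
```

I pressed the green, yellow and blue keys in that order. I then lifted the dish by its grip, carried it over the board, gave it a quarter turn anticlockwise and handed the job in at about 23.5 s, still holding it.

- **Keys:** each was pressed until it hit its stop, about 6 mm down, with a wrist force of 24 to 28 N.
- **Dish over the board:** its underside is about 9 cm above the board and its centre at (0.612, -0.206). The two cameras put the board's middle at about (0.611, -0.21) and (0.612, -0.20).
- **Red tab:** it is about 3 mm from the spot above the red mark, pointing at -83.6° against -84.1° for the mark.
- **Level:** the tool is vertical and the rim matches a level circle in the picture. A plane fitted to the depth image showed under 1° of slope.
- **Tangerine:** it sits about 3 mm from the dish's axis and did not move between the last two pictures.
- **Flask, jar, mug and can:** they read within about 1 cm of their first positions, which is the networks' own scatter, and nothing was touched.

The top camera could not check the final pose because the arm blocks its view. Those last checks use the scene camera and the arm's own readings.

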